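# Free the pawl and close the plate press

### The arm

A 6-joint arm with a two-finger parallel gripper is mounted at the origin on the work surface. World frame = base frame: x ahead of the robot, y to its left, z up, the work surface at z = 0. Lengths are in m, angles in rad, forces in N, time in s.
With the tool pointing down it reaches from about 0.35 to 0.85 m from the base axis. Payload 8.1 kg.
Tool frame: the origin (TCP) lies between the finger pads; the fingertips stand 11 mm ahead of it and the grasp point (between the pads) lies 8 mm behind it (tips_ahead is the z of the fingertips in the tool frame, in m); z points along the fingers, y is the line along which they close (so a half turn about z gives the same grasp; the last joint's range is limited). The gripper opens to 93 mm and grips with 3 to 60 N. Pads are 15 mm wide; open, the fingers measure 128 mm over their backs; the gripper's body (75 mm by 188 mm) begins 65 mm behind the grasp point.
Start: joints at [1.227, 0.13, 1.488, -0, 1.523, -0.085], TCP at [0.154, 0.58, 0.23] pointing down, gripper open.
Joint ranges: [-2.96, 2.96], [-0.89, 2.26], [0.02, 2.5], [-1.34, 4.48], [0, 2.73], [-2.66, 2.66]. Speed limits (rad/s): [2.39, 2.39, 2.79, 3.14, 3.14, 3.14].

### API

Orientations are given as a rotation vector (axis times angle).
In Python, from plant import read_state, read_camera, close_job, tips_ahead gives the robot as it stands. The module is installed in compiled form; this text tells all that it offers.
- The arm moves only by the tool move_arm, never from a script. Its argument "plan" is a list of rows, each a list of 7 numbers: the turn, a rotation vector about the tool's x, y, z in units of 6 degrees (1.0 is 6 degrees), then the shift along the tool's x, y, z in units of 25 mm (1.0 is 25 mm), then the finger opening in mm, from 0 to 93. A call has exactly 10 rows; each row shifts and turns the commanded pose from where the row before left it, along the tool's axes as they then stand; what a row does not reach is not made up. A row lasts 1/10 s, in which the tool goes at most 50 mm and 8.59 degrees, less where a joint would pass 70% of its speed; a pose out of reach is approached as far as the arm can. A call is refused whole if a number of a shift passes 1 or a number of a turn 1, either way. A call with a gripper value outside its range is refused whole. The fingers move at their own pace and stop on an object; "force" is the grip in N (left out, the last holds). Time passes only in rows, so rows that do not move let the fingers close, or fill a call up. It gives the time, the measured TCP pose, the force, the opening and the grip force at its end, in the units of the state.
- read_state(): the state, without advancing time (a new reading comes with each control period).
- read_camera(name): name is "scene" or "top"; returns a dict with "frame" (480x640x3 uint8, red, green, blue), "z_map" (480x640 float32, m along the optical axis (not along the pixel's ray), 0 where there is no reading), "fx", "fy", "cx", "cy" (pixels), "rvec" (rotation vector, rad) and "tvec" (3), from world to camera coordinates, as OpenCV has them. Camera axes: x right, y down, z forward; pixel columns grow to the right and rows downward; lengths in m; the calibration is good to about 2 mm. A picture is of the moment at which its call begins.
- close_job(): hands the job in; it is judged then, once.
The state is a dict: "t": time; "q": joint angles; "dq": joint speeds; "joint_torque": joint torques, N m; "tool_pos": TCP position; "orientation": TCP orientation; "force": force on the tool from outside, world axes, zero at the start; "wrist_torque": the same for the moment, N m; "opening": finger opening in m; "gripper_force": force on a finger pad.
Only numpy, scipy, OpenCV 4.12 (cv2) and the standard library are available. Lean on these libraries where they do the work, as an engineer would, in place of code of your own. Each camera call takes 0.05 s, during which the arm holds its last target. There are 200 camera calls.

### The job

Close the plate press: press the pawl's thumb tab down until the ratchet is free, then push the raised arm down by its cross bar, without slamming it or forcing its teeth, until it is fully down over the well plate. Only press and push: lift nothing, and leave the plate in its nest and everything else on the bench where it stands.

Things in the scene. Friction and masses are not known exactly. Their poses are not given: they have to be found in the camera images.
- press: Bench-top plate press, bolted down. Origin on the bench (z = 0) under the arm's hinge; its -x axis points to the nest and the free end of the arm, its +x axis to the pawl's tab; z up. White base 300 x 150 x 12 mm spans x -200 to +100 mm, y -75 to +75 mm; a 44 x 40 mm post, 120 mm high, stands at the origin. The ratchet wheel and the pawl lie on its -y side.
- press_hinge (a point): Centre of the arm's hinge, 110 mm above the bench over the origin of the press; the hinge axis is the press's y axis.
- press_arm (a joint): Angle of the press arm above level (rad): 0 = fully down on its stop, with the platen 2 mm above the well plate; starts raised between 0.80 and 0.96; limit 1.15. The hinge is stiff: the arm stays where it is left, and once the pawl is free it needs roughly 2 to 6 N down on the bar. While the pawl is engaged its hook stops the teeth of the wheel after at most 0.2 rad of travel; do not force it.
- press_bar (a point): Centre of the white round cross bar at the free end of the arm, 18 mm in diameter, 110 mm long along the press's y axis, 185 mm from the hinge axis. At arm angle q it lies 185 cos q mm from the hinge along the press's -x and 185 sin q mm above the hinge's height. A 22 mm wide, 16 mm thick beam joins it to the hinge; a flat 80 x 120 mm platen hangs under the beam 110 mm from the hinge.
- pawl (a joint): Angle of the pawl (rad): 0 = hooked into the teeth of the wheel, grows as the tab is pressed down, limit 0.40. The teeth are free from about 0.2; press it well over, close to its limit. It is stiff (about 3 to 4 N on the tab) and stays where it is left. Starts between 0 and 0.03.
- pawl_tab (a point): Centre of the top face of the pawl's thumb tab, a level metal plate 46 mm (along the press's x) x 34 mm x 6 mm at the end of the pawl, at x 122, y -40, z 113 mm in the press's frame when engaged. The pawl turns about an axis along the press's y at x 50, z 60 mm; pressed to its limit the tab's centre goes down about 32 mm and 15 mm outward (+x of the press), and tilts.
- well_plate: White 24-well plate, 85.5 x 127.8 x 44 mm, loose in the nest of the press (shallow rails 9 mm high). Origin at the centre of its underside, 12 mm above the bench, 110 mm from the hinge toward -x of the press.
- vial_a: Upright white reagent vial, 34 mm across, 62 mm tall, beside the press near its nest. Loose, graspable, not part of the job. Origin at the centre of its underside.
- vial_b: Upright small vial, 30 mm across, 55 mm tall, beside the press on the pawl side. Loose, graspable, not part of the job. Origin at the centre of its underside.
- jar: Upright jar, 52 mm across, 75 mm tall, behind the press on the side away from the pawl. Loose, graspable, not part of the job. Origin at the centre of its underside.
- tip_box: Pipette tip box, 85 x 120 x 48 mm, beside the press on the pawl side. Loose, graspable, not part of the job. Origin at the centre of its underside.
- tube_rack: Tube rack block, 90 x 180 x 45 mm. Loose, graspable, not part of the job. Origin at the centre of its underside.
- beaker: Glass beaker, 70 mm across, 85 mm tall. Loose, graspable, not part of the job. Origin at the centre of its underside.
- dish_stack: Stack of three dishes, 90 mm across, 42 mm tall. Loose, graspable, not part of the job. Origin at the centre of its underside.
There are look-alikes about, which are no part of the job. What is shaped like the vial_b but orange, red or yellow is not meant.

How it is judged:
On the way, in this order (a step that is already met when the one before it is completed fails the run):
1. the pawl is pressed free (beyond 0.25 rad) while the arm is still up (above 0.55 rad) (value of joint pawl above 0.25 rad and value of joint press_arm above 0.55 rad), for 0.1 s.
2. the arm is fully down (below 0.04 rad) (value of joint press_arm below 0.04 rad), for 0.2 s.
At the end, for the whole second after the job is handed in: The press arm is fully down (within 0.04 rad of its stop) and at rest, the well plate lies flat in its nest, all bystanders stand upright (value of joint press_arm below 0.04 rad and distance between well_plate and press_hinge below 0.155 m and angle between well_plate's own z axis and vertical below 0.06 rad and angle between each of vial_a, vial_b, jar, tip_box, tube_rack, beaker, dish_stack's own z axis and vertical below 0.2 rad and velocity of joint press_arm between -0.05 and 0.05 rad/s); the robot touches nothing.
It fails at once if the well plate is moved by more than 10 mm or lifted (distance of well_plate from where it was at the start of the episode above 0.01 m).
It fails at once if a bystander is moved by more than 20 mm, lifted or knocked over (distance of any of vial_a, vial_b, jar, tip_box, tube_rack, beaker, dish_stack from where it was at the start of the episode above 0.02 m).
It fails at once if the arm is lifted (above 1.05 rad) (value of joint press_arm above 1.05 rad).
It fails at once if the arm is slammed (falls faster than 3 rad/s) (velocity of joint press_arm below -3 rad/s).
It fails at once if the arm is forced past the teeth (0.2 to 0.5 rad) with the pawl still engaged (below 0.1 rad) (value of joint press_arm between 0.2 and 0.5 rad and value of joint pawl below 0.1 rad).
It also fails if it takes over 48 s, if anything falls off the work surface, if the arm or the gripper's body presses on something with over 40 N, if the wrist force passes 120 N, or if a joint passes its speed limit or range.

## Working session

There is one attempt and no reset: what is moved stays moved. The work goes in short steps, Python scripts to look and compute and a tool call to move; the robot and the scene stay as the last step left them, time stands still between calls to the robot, and variables do not carry over. Pictures are saved under pics/ and viewed, at most 10 in all, crops included, and the job is handed in when it is done.

Besides the shell and the picture viewer there is one more tool, called by a JSON object that holds its "api" and its "payload". move_arm: Moves the arm, as the interface text tells. Its arguments: {"type":"object","properties":{"plan":{"type":"array","items":{"type":"array","items":{"type":"number"}}},"force":{"type":"number"}},"required":["plan"]}

```bash
mkdir -p pics; cat > h.py <<'E'
import numpy as np, cv2
from plant import *
def cam(n):
    c=read_camera(n); R=cv2.Rodrigues(np.array(c['rvec'],float))[0]; t=np.array(c['tvec'],float).ravel()
    z=c['z_map']; v,u=np.mgrid[:480,:640]
    P=np.stack([(u-c['cx'])/c['fx']*z,(v-c['cy'])/c['fy']*z,z],-1)
    W=(P-t)@R; W[z==0]=np.nan
    return c,R,t,W
def save(c,f): cv2.imwrite(f,c['frame'][:,:,::-1])
E
python3 - <<'E'
from h import *
for n in('scene','top'):
    c,R,t,W=cam(n); save(c,f'pics/{n}0.png'); np.save(n+'W.npy',W); print(n,-R.T@t,c['fx'])
s=read_state(); print(s['t'],s['tool_pos'],s['orientation'],s['force'],s['opening'],tips_ahead)
E
```

```text
scene [ 1.30309012 -0.63248275  0.83766208] 490.3037079846716
top [ 0.42945835 -0.00543315  1.3992197 ] 562.6486271159359
0.1 [0.15337554 0.57958094 0.22870016] [-4.05358401e-01 -3.11499004e+00  2.46719848e-03] [-0.8680546   0.47671502 -0.19193482] 0.09301750161091976 0.011
```

View pics/scene0.png

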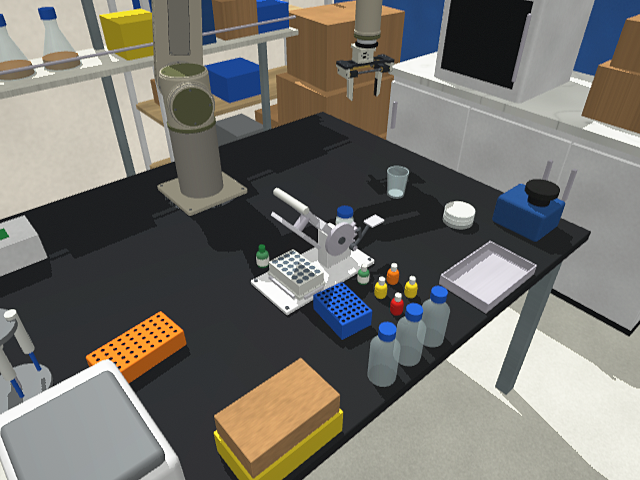

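View pics/top0.png

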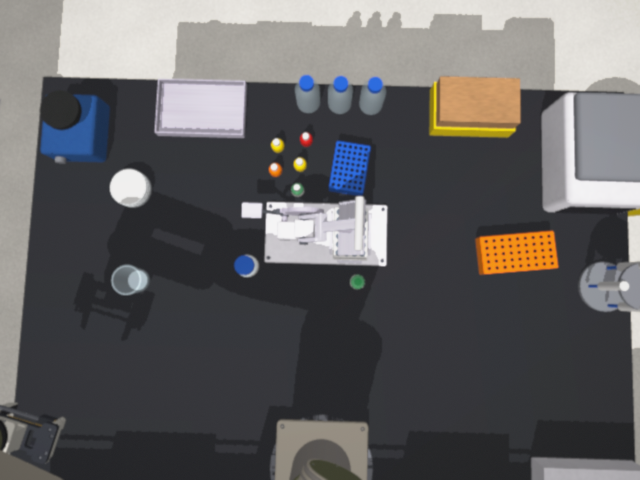

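The scene view shows the press in the middle with its arm raised. In the top view the base spans about (265..387, 203..265), the tab is the light plate at (251,210), and the bar is at (360,222). The white-green vial at (297,190) is vial_b. The orange, red and yellow ones beside it are look-alikes.

```bash
python3 - <<'E'
from h import *
W=np.load('topW.npy'); c,R,t,_=cam('top')
im=c['frame'].astype(int)
def box(u0,u1,v0,v1):
    m=np.zeros((480,640),bool); m[v0:v1,u0:u1]=1; return m
roi=box(258,395,195,272)
m=roi&(W[...,2]>.006)&(W[...,2]<.018)&(im.min(-1)>90)
r=cv2.minAreaRect(W[m][:,:2].astype(np.float32)*1000); print('base',r, m.sum()); print(cv2.boxPoints(r))
m=box(238,266,200,222)&(W[...,2]>.06)
p=W[m]; print('tab',m.sum(),np.median(p,0),p.min(0),p.max(0), cv2.minAreaRect(p[:,:2].astype(np.float32)*1000))
S=np.load('sceneW.npy')
for n,w in(('top',W),('scene',S)):
    q=w.reshape(-1,3); k=(q[:,0]>.3)&(q[:,0]<.8)&(q[:,1]>-.25)&(q[:,1]<.3)&(q[:,2]>.2)&(q[:,2]<.4)
    q=q[k]; zt=np.percentile(q[:,2],98); print(n,len(q),zt); b=q[q[:,2]>zt-.012]
    print(b.mean(0),b.min(0),b.max(0), cv2.minAreaRect(b[:,:2].astype(np.float32)*1000))
q=S.reshape(-1,3);k=(abs(q[:,2]-.113)<.012)&(q[:,1]>.1)&(q[:,1]<.22)&(q[:,0]>.4)&(q[:,0]<.65);p=q[k];print('tab scene',len(p),np.median(p,0),p.min(0),p.max(0))
big=cv2.resize(c['frame'][180:280,235:400],None,fx=4.5,fy=4.5,interpolation=cv2.INTER_CUBIC); cv2.imwrite('pics/crop.png',big[:,:,::-1])
E
```

```text
base ((567.0828857421875, 13.4083251953125), (177.7883758544922, 322.2060546875), 2.5198891162872314) 3337
[[ 471.1916   170.44724]
 [ 485.35773 -151.44727]
 [ 662.9742  -143.63058]
 [ 648.80804  178.26392]]
tab 311 [0.59870522 0.17729738 0.11234222] [0.58185056 0.14783215 0.09763169] [0.61628556 0.20085039 0.11917244] ((599.0154418945312, 174.23880004882812), (34.11444854736328, 52.720401763916016), 2.792098045349121)
top 711 0.263007320069293
[ 0.55850913 -0.06188285  0.25834106] [ 0.50430666 -0.07119243  0.25104868] [ 0.61381076 -0.04911848  0.2658994 ] ((559.094482421875, -60.055938720703125), (21.954187393188477, 109.5299301147461), 89.73310089111328)
scene 342 0.2600081020332178
[ 0.56620878 -0.0699716   0.25554168] [ 0.50560568 -0.07668398  0.24805311] [ 0.61788359 -0.05718385  0.2610911 ] ((561.8245239257812, -67.20472717285156), (18.857309341430664, 112.31137084960938), 89.36959075927734)
tab scene 194 [0.60332184 0.16472469 0.11049466] [0.58062504 0.10025048 0.10110621] [0.62102817 0.19732402 0.12008406]
```

View pics/crop.png

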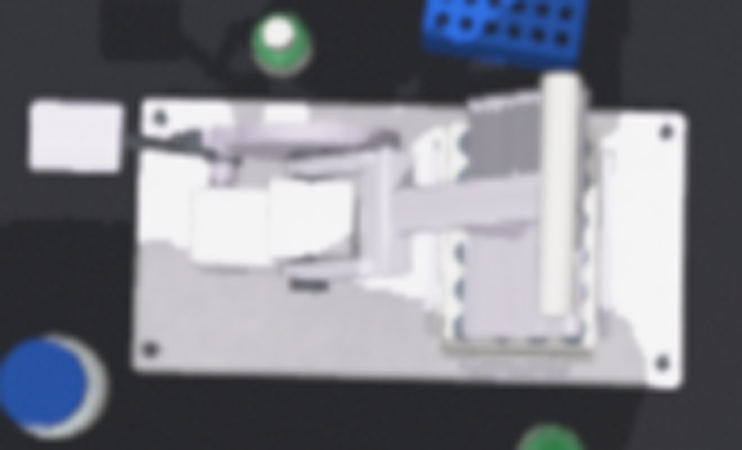

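The crop shows base corners at about (143,98), (685,112), (683,387), (135,372), a level tab centred at (76,136), and the bar from (560,75) to (557,312). I'll fit the press frame from these and plan the approach.

```bash
cat >> h.py <<'E'
from scipy.spatial.transform import Rotation as Ro
def ray(c,R,t,u,v,z):
    d=R.T@np.array([(u-c['cx'])/c['fx'],(v-c['cy'])/c['fy'],1]); o=-R.T@t
    return o+d*(z-o[2])/d[2]
def rows(target,yaw,n,p0=None,r0=None):
    "rows to TCP target with tool down, tool y at angle yaw in world"
    s=read_state(); p=np.array(s['tool_pos']); r=Ro.from_rotvec(s['orientation'])
    y=np.array([np.cos(yaw),np.sin(yaw),0]); z=np.array([0,0,-1.]); x=np.cross(y,z)
    G=Ro.from_matrix(np.stack([x,y,z],1)); w=(r.inv()*G).as_rotvec()
    for i in range(n):
        q=p+(np.array(target)-p)/(n-i); rr=r*Ro.from_rotvec(w/n) if i<n else r
        print(np.round(np.r_[np.degrees(w/n)/6, r.as_matrix().T@(q-p)/.025],2).tolist()); p=q; r=rr
E
python3 - <<'E'
from h import *
c,R,t,W=cam('top')
px=lambda a,b,z:ray(c,R,t,235+a/4.5-.4,180+b/4.5-.4,z)
C=np.array([px(*k,.012) for k in((143,98),(685,112),(683,387),(135,372))])
ex=(C[0]+C[3]-C[1]-C[2])/2; print('len',np.linalg.norm(ex),np.linalg.norm((C[0]+C[1]-C[2]-C[3])/2))
ex/=np.linalg.norm(ex); ey=np.array([-ex[1],ex[0],0]); o=C.mean(0)+.05*ex; o[2]=0
print('origin',o,'yaw',np.degrees(np.arctan2(ex[1],ex[0])))
print('tab pred',o+.122*ex-.04*ey,'meas',px(76,136,.113))
a,b=px(560,75,.262),px(557,312,.262); m=(a+b)/2; print('bar',m,np.linalg.norm(a-b),'q',np.arccos(-(m-o)@ex/.185))
print('tool y err',read_state()['q'])
rows([.598,.176,.16],0,26)
E
```

```text
len 0.2999810195941576 0.15170025027452694
origin [0.55919219 0.05520585 0.        ] yaw 90.11107504307165
tab pred [0.5989556  0.17728317 0.        ] meas [0.59919258 0.17789825 0.113     ]
bar [ 0.55981368 -0.06257915  0.262     ] 0.10779264216518039 q 0.8806098315054042
tool y err [ 1.22657746e+00  1.30869110e-01  1.48885404e+00 -7.55523871e-07
  1.52302460e+00 -8.53883991e-02]
[-0.0, 0.0, 0.48, -0.82, -0.43, 0.11]
[-0.0, 0.0, 0.48, -0.84, -0.38, 0.11]
[-0.0, 0.0, 0.48, -0.86, -0.34, 0.11]
[-0.0, 0.0, 0.48, -0.87, -0.3, 0.11]
[-0.0, 0.0, 0.48, -0.89, -0.25, 0.11]
[-0.0, 0.0, 0.48, -0.9, -0.21, 0.11]
[-0.0, 0.0, 0.48, -0.91, -0.16, 0.11]
[-0.0, 0.0, 0.48, -0.92, -0.12, 0.11]
[-0.0, 0.0, 0.48, -0.92, -0.07, 0.11]
[-0.0, 0.0, 0.48, -0.92, -0.02, 0.11]
[-0.0, 0.0, 0.48, -0.92, 0.02, 0.11]
[-0.0, 0.0, 0.48, -0.92, 0.07, 0.11]
[-0.0, 0.0, 0.48, -0.92, 0.12, 0.11]
[-0.0, 0.0, 0.48, -0.91, 0.16, 0.11]
[-0.0, 0.0, 0.48, -0.9, 0.21, 0.11]
[-0.0, 0.0, 0.48, -0.89, 0.25, 0.11]
[-0.0, 0.0, 0.48, -0.87, 0.3, 0.11]
[-0.0, 0.0, 0.48, -0.86, 0.34, 0.11]
[-0.0, 0.0, 0.48, -0.84, 0.39, 0.11]
[-0.0, 0.0, 0.48, -0.82, 0.43, 0.11]
[-0.0, 0.0, 0.48, -0.8, 0.47, 0.11]
[-0.0, 0.0, 0.48, -0.77, 0.51, 0.11]
[-0.0, 0.0, 0.48, -0.75, 0.55, 0.11]
[-0.0, 0.0, 0.48, -0.72, 0.58, 0.11]
[-0.0, 0.0, 0.48, -0.69, 0.62, 0.11]
[-0.0, 0.0, 0.48, -0.65, 0.65, 0.11]
```

Everything agrees: base 300 x 152 mm, tab within 1 mm of the predicted spot, bar 108 mm long, q about 0.88, press yaw 90°. Moving to above the tab.

{"api": "move_arm", "payload": {"plan": [[0,0,0.48,-0.82,-0.43,0,0],[0,0,0.48,-0.84,-0.38,0,0],[0,0,0.48,-0.86,-0.34,0,0],[0,0,0.48,-0.87,-0.3,0,0],[0,0,0.48,-0.89,-0.25,0,0],[0,0,0.48,-0.9,-0.21,0,0],[0,0,0.48,-0.91,-0.16,0,0],[0,0,0.48,-0.92,-0.12,0,0],[0,0,0.48,-0.92,-0.07,0,0],[0,0,0.48,-0.92,-0.02,0,0]], "force": 20}}

```text
t: 1.2
tool_pos: [0.325, 0.424, 0.2295]
orientation: [-1.17, -2.915, 0.0]
force: [-0.5, 0.4, -0.5]
opening: 0.0174
gripper_force: 0.0
```

{"api": "move_arm", "payload": {"plan": [[0,0,0.48,-0.92,0.02,0.1,0],[0,0,0.48,-0.92,0.07,0.1,0],[0,0,0.48,-0.92,0.12,0.1,0],[0,0,0.48,-0.91,0.16,0.1,0],[0,0,0.48,-0.9,0.21,0.1,0],[0,0,0.48,-0.89,0.25,0.1,0],[0,0,0.48,-0.87,0.3,0.1,0],[0,0,0.48,-0.86,0.34,0.1,0],[0,0,0.48,-0.84,0.39,0.1,0],[0,0,0.48,-0.82,0.43,0.1,0]]}}

```text
t: 2.2
tool_pos: [0.4965, 0.2692, 0.2043]
orientation: [-1.859, -2.533, 0.0]
force: [0.3, -0.4, 1.1]
opening: 0.0004
gripper_force: 0.0
```

```bash
python3 - <<'E'
from h import *
rows([.598,.178,.16],0,6); print(read_state()['tool_pos'])
E
```

```text
[-0.0, 0.0, 0.48, -0.78, 0.46, 0.3]
[-0.0, 0.0, 0.48, -0.76, 0.5, 0.3]
[-0.0, 0.0, 0.48, -0.73, 0.54, 0.3]
[-0.0, 0.0, 0.48, -0.7, 0.58, 0.3]
[-0.0, 0.0, 0.48, -0.67, 0.61, 0.3]
[-0.0, 0.0, 0.48, -0.64, 0.65, 0.3]
[0.4964565  0.26922372 0.20432564]
```

{"api": "move_arm", "payload": {"plan": [[0,0,0.48,-0.78,0.46,0.3,0],[0,0,0.48,-0.76,0.5,0.3,0],[0,0,0.48,-0.73,0.54,0.3,0],[0,0,0.48,-0.7,0.58,0.3,0],[0,0,0.48,-0.67,0.61,0.3,0],[0,0,0.48,-0.64,0.65,0.3,0],[0,0,0,0,0,0,0],[0,0,0,0,0,0,0],[0,0,0,0,0,0,0],[0,0,0,0,0,0,0]]}}

```text
t: 3.2
tool_pos: [0.5974, 0.1802, 0.1602]
orientation: [2.214, 2.229, 0.001]
force: [-0.1, 1.0, -1.0]
opening: 0.0002
gripper_force: 0.0
```

```bash
python3 - <<'E'
from h import *
s=read_state(); print(s['tool_pos'],s['force'],s['orientation'])
c,*_=cam('scene'); cv2.imwrite('pics/s1.png',cv2.resize(c['frame'][130:330,230:430],None,fx=3,fy=3)[:,:,::-1])
E
```

```text
[0.59739649 0.18020454 0.16015828] [-0.11351694  0.97691787 -0.98474949] [2.21404918e+00 2.22855437e+00 9.03069134e-04]
```

View pics/s1.png

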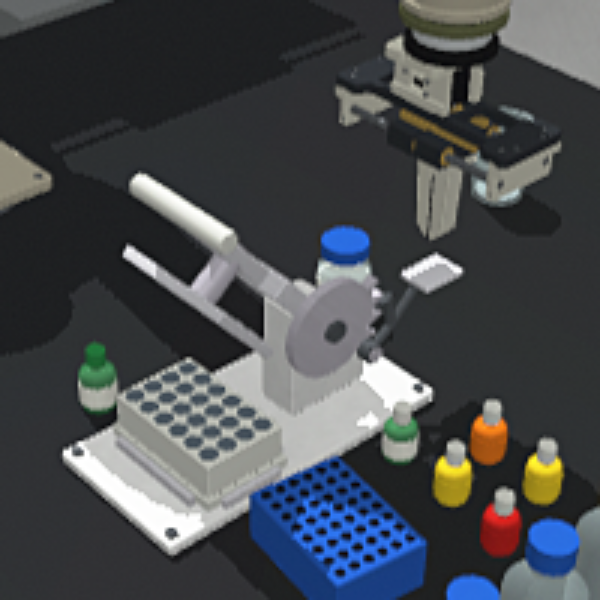

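The fingertips hang straight over the tab (tip 435,235; tab 432,270), and the body is clear of everything. Pressing along the tab's arc.

{"api": "move_arm", "payload": {"plan": [[0,0,0,-0.05,0.05,0.4,0],[0,0,0,0,0,0.4,0],[0,0,0,0,0,0.3,0],[0,0,0,0,0,0.25,0],[0,0,0,0.04,0,0.1,0],[0,0,0,0.06,0,0.1,0],[0,0,0,0.06,0,0.1,0],[0,0,0,0.06,0,0.1,0],[0,0,0,0.05,0,0.1,0],[0,0,0,0.05,0,0.1,0]]}}

```text
t: 4.25
tool_pos: [0.5992, 0.1867, 0.1111]
orientation: [2.216, 2.227, 0.001]
force: [-0.8, 1.2, 3.2]
opening: 0.0004
gripper_force: 1.9
```

{"api": "move_arm", "payload": {"plan": [[0,0,0,0.05,0,0.1,0],[0,0,0,0.05,0,0.1,0],[0,0,0,0.04,0,0.1,0],[0,0,0,0.04,0,0.1,0],[0,0,0,0.03,0,0.1,0],[0,0,0,0,0,0,0],[0,0,0,0,0,0,0],[0,0,0,0,0,0,0],[0,0,0,0,0,0,0],[0,0,0,0,0,0,0]]}}

```text
t: 5.25
tool_pos: [0.5989, 0.1914, 0.0983]
orientation: [2.216, 2.227, 0.0]
force: [0.3, 5.1, 2.8]
opening: 0.0005
gripper_force: 2.0
```

{"api": "move_arm", "payload": {"plan": [[0,0,0,0,0,-0.2,0],[0,0,0,0,0,-0.6,0],[0,0,0,0,0,-1,0],[0,0,0,0,0,-1,0],[0,0,0,0,0,-1,0],[0,0,0,0,0,-1,0],[0,0,0,0,0,-1,0],[0,0,0,0,0,-1,0],[0,0,0,0,0,-1,0],[0,0,0,0,0,-0.2,0]]}}

```text
t: 6.25
tool_pos: [0.6002, 0.1912, 0.3034]
orientation: [2.214, 2.224, 0.008]
force: [0.3, 0.5, 0.3]
opening: 0.0006
gripper_force: 0.0
```

```bash
python3 - <<'E'
from h import *
s=read_state(); print(s['tool_pos'],s['force'])
c,R,t,W=cam('scene'); cv2.imwrite('pics/s2.png',cv2.resize(c['frame'][130:330,230:430],None,fx=3,fy=3)[:,:,::-1])
im=c['frame'].astype(int)
m=(W[...,2]>.06)&(W[...,2]<.13)&(abs(W[...,0]-.599)<.03)&(W[...,1]>.155)&(W[...,1]<.23)&(im.min(-1)>110)
p=W[m]; print(m.sum(),p.min(0),p.max(0),np.median(p,0)); A=np.c_[p[:,1],np.ones(len(p))]; print('slope',np.arctan(np.linalg.lstsq(A,p[:,2],rcond=None)[0][0]))
E
```

```text
[0.60022487 0.19115218 0.30343888] [0.33083994 0.51307963 0.29434727]
90 [0.58489996 0.16417604 0.07327768] [0.6192035  0.20990434 0.09147771] [0.60416196 0.18336823 0.08386637]
slope -0.34326732049483955
```

View pics/s2.png

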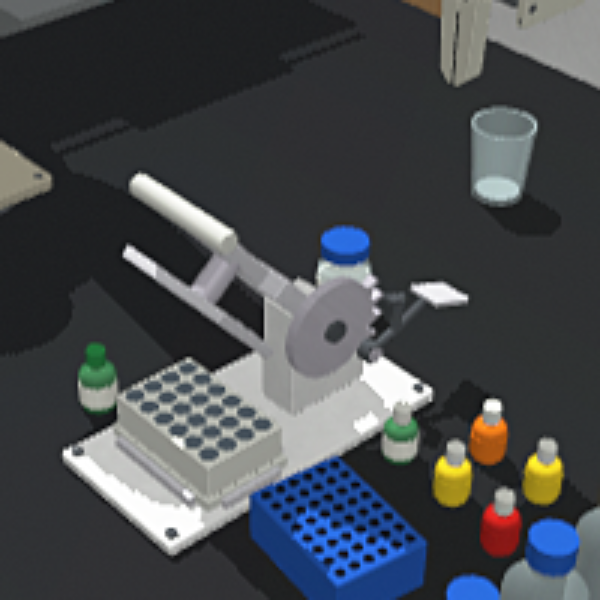

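The tab at (440,293) is now tilted about 0.34 rad and its hook is clear of the teeth, so the pawl is free. Nothing else has moved. Going over the bar.

{"api": "move_arm", "payload": {"plan": [[0,0,0,-1,-0.16,0,0],[0,0,0,-1,-0.16,0,0],[0,0,0,-1,-0.16,0,0],[0,0,0,-1,-0.16,0,0],[0,0,0,-1,-0.16,0,0],[0,0,0,-1,-0.16,0,0],[0,0,0,-1,-0.16,0,0],[0,0,0,-1,-0.16,0,0],[0,0,0,-1,-0.16,0,0],[0,0,0,-1,-0.16,0,0]]}}

```text
t: 7.3
tool_pos: [0.5591, -0.0599, 0.2967]
orientation: [-2.215, -2.226, 0.003]
force: [0.5, -0.1, -0.4]
opening: 0.0002
gripper_force: 0.0
```

{"api": "move_arm", "payload": {"plan": [[0,0,0,-0.2,0,0,0],[0,0,0,0,0,0.3,0],[0,0,0,0,0,0.3,0],[0,0,0,0,0,0.1,0],[0,0,0,0,0,0,0],[0,0,0,0,0,0,0],[0,0,0,0,0,0,0],[0,0,0,0,0,0,0],[0,0,0,0,0,0,0],[0,0,0,0,0,0,0]]}}

```text
t: 8.3
tool_pos: [0.5603, -0.0638, 0.2811]
orientation: [2.216, 2.227, 0.0]
force: [-0.5, 0.1, -0.6]
opening: 0.0005
gripper_force: 0.0
```

```bash
python3 - <<'E'
from h import *
s=read_state(); p=s['tool_pos'];print(p,s['force'])
o=.0552;q=.881
# bar top path
Q=np.linspace(q,-.02,31); Y=o-.185*np.cos(Q); Z=.11+.185*np.sin(Q)+.009+.011
print('start',Y[0],Z[0]); print(np.c_[Q[1:],np.diff(Y)/.025,-np.diff(Z)/.025,Y[1:],Z[1:]].round(3))
c,*_=cam('scene'); cv2.imwrite('pics/s3.png',cv2.resize(c['frame'][130:330,230:430],None,fx=3,fy=3)[:,:,::-1])
E
```

```text
[ 0.56028086 -0.06381723  0.28106832] [-0.46990352  0.08606943 -0.61307577]
start -0.06253031607142955 0.2727044942450002
[[ 0.851 -0.169  0.144 -0.067  0.269]
 [ 0.821 -0.165  0.149 -0.071  0.265]
 [ 0.791 -0.16   0.154 -0.075  0.262]
 [ 0.761 -0.156  0.159 -0.079  0.258]
 [ 0.731 -0.151  0.163 -0.083  0.253]
 [ 0.701 -0.146  0.168 -0.086  0.249]
 [ 0.671 -0.141  0.172 -0.09   0.245]
 [ 0.641 -0.136  0.176 -0.093  0.241]
 [ 0.611 -0.13   0.18  -0.096  0.236]
 [ 0.581 -0.125  0.184 -0.099  0.231]
 [ 0.551 -0.119  0.188 -0.102  0.227]
 [ 0.521 -0.113  0.191 -0.105  0.222]
 [ 0.491 -0.108  0.194 -0.108  0.217]
 [ 0.461 -0.102  0.198 -0.111  0.212]
 [ 0.43  -0.096  0.201 -0.113  0.207]
 [ 0.4   -0.09   0.203 -0.115  0.202]
 [ 0.37  -0.084  0.206 -0.117  0.197]
 [ 0.34  -0.077  0.208 -0.119  0.192]
 [ 0.31  -0.071  0.211 -0.121  0.187]
 [ 0.28  -0.065  0.213 -0.123  0.181]
 [ 0.25  -0.058  0.214 -0.124  0.176]
 [ 0.22  -0.052  0.216 -0.125  0.17 ]
 [ 0.19  -0.045  0.218 -0.126  0.165]
 [ 0.16  -0.039  0.219 -0.127  0.16 ]
 [ 0.13  -0.032  0.22  -0.128  0.154]
 [ 0.1   -0.026  0.221 -0.129  0.148]
 [ 0.07  -0.019  0.221 -0.129  0.143]
 [ 0.04  -0.012  0.222 -0.13   0.137]
 [ 0.01  -0.006  0.222 -0.13   0.132]
 [-0.02   0.001  0.222 -0.13   0.126]]
```

View pics/s3.png

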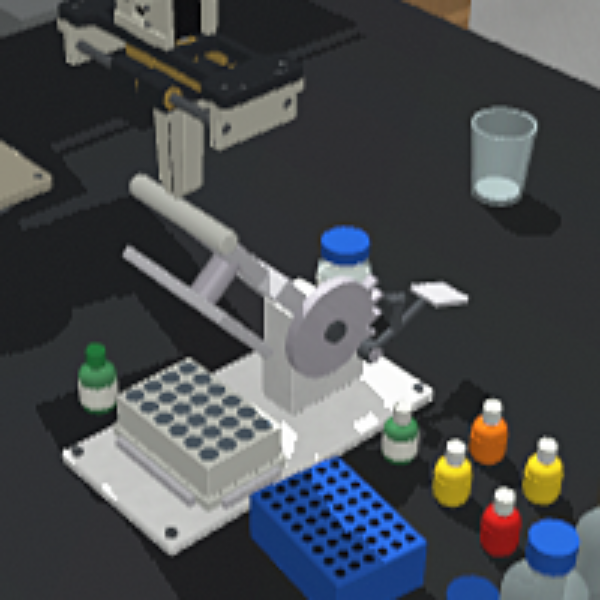

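The tips (180,192) stand just above the middle of the bar (182,212). Now pushing down along its arc.

{"api": "move_arm", "payload": {"plan": [[0,0,0,0,0,0.2,0],[0,0,0,0,0,0.2,0],[0,0,0,-0.1,0,0.15,0],[0,0,0,-0.16,0,0.15,0],[0,0,0,-0.16,0,0.15,0],[0,0,0,-0.16,0,0.16,0],[0,0,0,-0.15,0,0.16,0],[0,0,0,-0.15,0,0.17,0],[0,0,0,-0.14,0,0.17,0],[0,0,0,-0.14,0,0.18,0]]}}

```text
t: 9.35
tool_pos: [0.5609, -0.0945, 0.2398]
orientation: [2.214, 2.223, -0.0]
force: [-1.0, -6.0, 7.7]
opening: 0.0005
gripper_force: 3.6
```

{"api": "move_arm", "payload": {"plan": [[0,0,0,-0.13,0,0.18,0],[0,0,0,-0.13,0,0.18,0],[0,0,0,-0.12,0,0.19,0],[0,0,0,-0.11,0,0.19,0],[0,0,0,-0.11,0,0.19,0],[0,0,0,-0.1,0,0.2,0],[0,0,0,-0.1,0,0.2,0],[0,0,0,-0.09,0,0.2,0],[0,0,0,-0.08,0,0.21,0],[0,0,0,-0.08,0,0.21,0]]}}

```text
t: 10.35
tool_pos: [0.5604, -0.1191, 0.1892]
orientation: [-2.215, -2.227, 0.0]
force: [0.4, -1.6, 3.5]
opening: 0.0004
gripper_force: 1.6
```

{"api": "move_arm", "payload": {"plan": [[0,0,0,-0.07,0,0.21,0],[0,0,0,-0.06,0,0.21,0],[0,0,0,-0.06,0,0.21,0],[0,0,0,-0.05,0,0.21,0],[0,0,0,-0.05,0,0.22,0],[0,0,0,-0.04,0,0.22,0],[0,0,0,-0.03,0,0.22,0],[0,0,0,-0.03,0,0.22,0],[0,0,0,-0.02,0,0.22,0],[0,0,0,-0.02,0,0.2,0]]}}

```text
t: 11.35
tool_pos: [0.5605, -0.1297, 0.1358]
orientation: [-2.216, -2.227, -0.0]
force: [0.4, -1.5, 2.1]
opening: 0.0006
gripper_force: 1.1
```

{"api": "move_arm", "payload": {"plan": [[0,0,0,0,0,0.08,0],[0,0,0,0,0,0.06,0],[0,0,0,0,0,0.06,0],[0,0,0,0,0,0.05,0],[0,0,0,0,0,0.04,0],[0,0,0,0,0,0.04,0],[0,0,0,0,0,0,0],[0,0,0,0,0,0,0],[0,0,0,0,0,0,0],[0,0,0,0,0,0,0]]}}

```text
t: 12.35
tool_pos: [0.5606, -0.1298, 0.1298]
orientation: [2.215, 2.227, 0.0]
force: [-7.8, 1.3, 13.4]
opening: 0.0005
gripper_force: 6.8
```

The force rose to 13 N at exactly the predicted stop height, so the arm is down. Retracting and checking.

{"api": "move_arm", "payload": {"plan": [[0,0,0,0,0,-0.1,0],[0,0,0,0,0,-0.2,0],[0,0,0,0,0,-0.6,0],[0,0,0,0,0,-1,0],[0,0,0,0,0,-1,0],[0,0,0,0,0,-1,0],[0,0,0,0,0,-0.6,0],[0,0,0,0,0,0,0],[0,0,0,0,0,0,0],[0,0,0,0,0,0,0]]}}

```text
t: 13.35
tool_pos: [0.5598, -0.1295, 0.2388]
orientation: [-2.214, -2.225, 0.002]
force: [-1.1, 0.8, -1.5]
opening: 0.0005
gripper_force: 0.0
```

```bash
python3 - <<'E'
from h import *
s=read_state(); print(s['tool_pos'],s['force'],s['t'])
c,R,t,W=cam('scene'); cv2.imwrite('pics/s4.png',cv2.resize(c['frame'][130:330,230:430],None,fx=3,fy=3)[:,:,::-1])
k=(abs(W[...,0]-.559)<.06)&(abs(W[...,1]+.13)<.012)&(W[...,2]>.09)&(W[...,2]<.16)
print(k.sum(),W[k].max(0),np.percentile(W[k][:,2],[50,90,95]))
E
```

```text
[ 0.55975226 -0.12951073  0.23881224] [-1.05921022  0.76569519 -1.45831589] 13.35
320 [ 0.61750959 -0.11847587  0.12062324] [0.11460233 0.11790573 0.11870268]
```

View pics/s4.png

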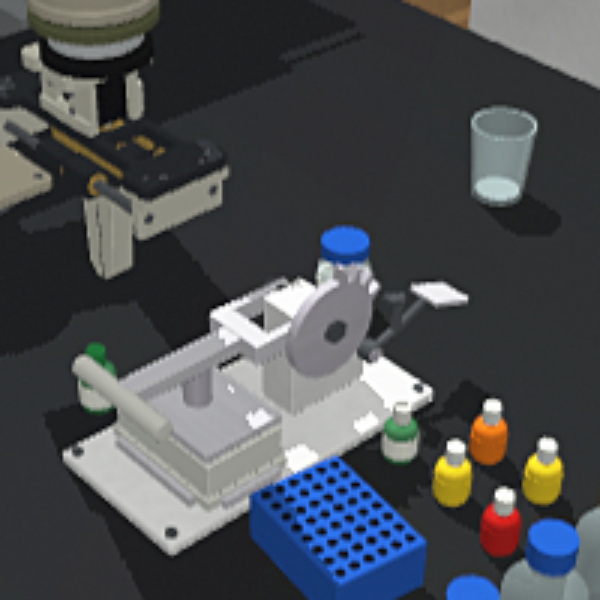

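The arm is level, with the top of the bar at z = 0.119, which matches fully down. The platen (210,410) lies over the plate, all bystanders are in place, and the gripper is clear.

```bash
python3 -c "from plant import *; print(close_job())"
```

```text
the job is handed in; nothing more can be done
None
```

The press is closed and the job handed in: I pressed the pawl to about 0.34 rad and pushed the arm down onto its stop. The last picture showed it level over the plate with nothing else moved; `close_job()` gave no verdict.

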